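# Free the jammed knob of the toy carousel

### The arm

A 7-joint arm with a two-finger parallel gripper is mounted at the origin on the work surface. World frame = base frame: x ahead of the robot, y to its left, z up, the work surface at z = 0. Lengths are in m, angles in degrees, forces in N, time in s.
With the tool pointing down it reaches from about 0.375 to 0.925 m from the base axis. Payload 3.1 kg.
Tool frame: the origin (TCP) lies midway between the tips of the shut fingers; the grasp point (between the pads) lies grip_point_offset behind it (grip_point_offset is the distance from the TCP to the grasp point, in m); z points along the fingers, y is the direction in which the jaws open and shut (so a half turn about z gives the same grasp; the last joint's range is limited). The gripper opens to 85 mm and grips with 20 to 120 N. Pads are 22 mm wide; open, the fingers measure 114 mm over their backs; the gripper's body (76 mm by 85 mm) begins 54 mm behind the grasp point. The pads swing forward as they close: fully open they stand 13 mm farther back than shut.
Start: joints at [69.683, 21.939, 2.515, 91.553, -1.026, 66.532, -2.859], TCP at [0.165, -0.629, 0.231] pointing down, gripper open.
Joint ranges: [-149.38, 149.38], [-23.57, 123.04], [-84.95, 90], [0, 143.3], [-89.99, 269.99], [3.08, 112.72], [-163.45, 163.45]. Speed limits (degrees/s): [159.86, 159.86, 180, 180, 180, 180, 180].

### API

Orientations are given as a 3x3 rotation matrix whose columns are the frame's x, y, z axes.
In Python, from workcell import move_pose, line_to, goto_joints, release, grab, dwell, ik, state, grab_frame, calibration, MotionError, sign_off, grip_point_offset gives the robot as it stands. Calls block until the motion is done:
- move_pose(position, orientation): joint-space move of the TCP to a pose.
- line_to(position, rotation=None, velocity=0.15): straight line of the TCP; rotation=None keeps the orientation; velocity is the mean speed in m/s.
- goto_joints(angles): joint-space move.
- release() and grab(squeeze=None): open the fingers fully, or close them until they stop; squeeze is the grip in N (None keeps the last).
- dwell(seconds).
- ik(position, orientation): joint angles nearest the present ones, or None.
- state(): the state.
- grab_frame(name): name is "scene" or "top"; returns the picture (480x640x3 uint8, red, green, blue); there is no depth.
- calibration(name): a dict with "fovy" (degrees; the focal length in pixels is half the picture's height over the tangent of half this angle, whatever the lens; pixels are square), "cx", "cy" (the principal point, pixels), "R" (3x3) and "t" (3): a world point X has camera coordinates R X + t. Camera axes: x right, y down, z forward; pixel columns grow to the right and rows downward; lengths in m; the calibration is good to about 2 mm. A picture is of the moment at which its call begins. calibration takes no time and is no camera call.
A pose or a line that the arm cannot do raises MotionError and nothing moves.
- sign_off(): hands the job in, once; it reports no verdict.
The state is a dict: "t": time; "q": joint angles; "joint_velocities": joint speeds; "effort": joint torques, N m; "tcp_pos": TCP position; "ee_rot": TCP orientation; "force": force on the tool from outside, world axes, zero at the start; "wrist_torque": the same for the moment, N m; "grip_width": finger opening in m.
Only numpy, scipy, OpenCV 4.12 (cv2) and the standard library are available. Lean on these libraries where they do the work, as an engineer would, in place of code of your own. Each camera call takes 0.05 s, during which the arm holds its last target. There are 200 camera calls.

### The job

The wooden knob on top of the toy carousel is jammed on its spindle and only comes off by twisting it to and fro while easing it upward; work it off without pulling the carousel up out of its cradle. Then set the knob down (do not drop it) upright on the felt square in the parts tray, let go, and leave the little things in the tray and the cup beside the carousel where they are.

Things in the scene. Friction and masses are not known exactly. Their poses are not given: they have to be found in the camera images.
- knob: Jammed oblong knob of dark wood, 50 g, 46 mm tall. Origin at the centre of its underside, z up. Its flat sides face its +y and -y, 26 mm apart over the full height: grip these. Lower 22 mm: a 26 x 26 mm neck with the blind bore; upper 24 mm: 42 mm long along its x. Its underside starts 7 mm above the middle of the carousel's canopy; its yaw varies.
- spindle_tip (a point): Top of the carousel's upright, domed steel spindle, 14 mm thick; at the start 20.5 mm above the knob's underside, inside its bore. It rises with the carousel. Dry push fit: a straight pull drags the carousel up; while the knob turns (brisk strokes of about 1 rad, up 2 mm a stroke) it slides up with little pull. Free after about 22 mm.
- carousel (a joint): How far the carousel is lifted in its cradle, m: 0 fully down, grows upward. It (1.1 kg, cream round canopy 100 mm across, 123 mm above the table in the middle, 115 mm at the edge, little horses below, square foot) cannot turn or shift, is held down only by its weight and sinks back when let go.
- cradle: Fixed square plywood cradle, 124 x 124 x 24 mm, in which the foot of the carousel sits. Origin at the centre of its underside on the table; the spindle stands above it. Sides along its x and y.
- tower: Fixed wooden toy tower with a round ball top, 174 mm tall, foot 100 mm across: not the carousel, an obstacle. Origin at the centre of its underside.
- tray: Fixed square plywood parts tray, 183 x 183 mm, 20 mm tall, walls and the cross-shaped divider 5 mm thick, floor 5 mm, four square cells 84 mm inside. Origin at the centre of its underside; walls along its x and y.
- felt: Grey felt square 60 x 60 x 2 mm, stuck in the middle of the one empty cell of the tray. Origin at the centre of its underside, sides along the tray's.
- doll_stand: Fixed empty doll stand just behind the carousel (about 105 mm from the spindle): white disc foot 56 mm across, upright steel rod 8 mm thick and 246 mm tall with a thin wire loop of 36 mm near its top. Origin at the centre of its underside.
- jug: Loose small white jug in a tray cell, 42 mm across, 42 mm tall. Origin: centre of underside.
- pot: Loose small copper pot in a tray cell, 48 mm across, 30 mm tall. Origin: centre of underside.
- spool: Loose wooden spool in a tray cell, 36 mm across, 38 mm tall. Origin: centre of underside.
- cup: Loose white cup close in front of the carousel (robot's side), 48 mm across, 36 mm tall. Origin: centre of underside.
- post: Fixed turned wooden display post just behind the tray, 160 mm tall, 24 mm thick, foot 40 mm and top plate 36 mm across: an obstacle. Origin at the centre of its underside.
Mind the look-alikes: they are no part of the job. Leave any blue look-alike of the knob alone. What is shaped like the cradle but yellow is not meant.

How it is judged:
By the outcome, as a careful person would: the job done as asked, in the order asked, and still so for the second after the job is handed in, with the robot touching nothing.
It also fails if it takes over 72 s, if anything falls off the work surface, if the arm or the gripper's body presses on something with over 40 N, if the wrist force passes 120 N, or if a joint passes its speed limit or range.

## Working session

There is one attempt and no reset: what is moved stays moved. The work goes in short steps, each a Python script; the robot and the scene stay as the last script left them, time stands still between calls to the robot, and variables do not carry over. Pictures are saved under pics/ and viewed, about 8 in all and at most 12, crops included, and the job is handed in when it is done.

```bash
ls; mkdir -p pics
python3 - <<'E'
from workcell import *
import cv2,numpy as np
for n in ("scene","top"):
    f=grab_frame(n); cv2.imwrite(f"pics/{n}0.png",f[:,:,::-1]); c=calibration(n); print(n,c)
print(grip_point_offset,state())
E
```

```text
pics
scene {'fovy': 45.17116420712076, 'cx': 309.09172060925994, 'cy': 237.2510939518548, 'R': array([[-0.87731513,  0.47981132,  0.00996245],
       [ 0.38479165,  0.71567794, -0.5828726 ],
       [-0.28679878, -0.50752949, -0.81250248]]), 't': array([ 0.47438402, -0.08002905,  1.7975248 ])}
top {'fovy': 48.58515783393513, 'cx': 318.87605124610405, 'cy': 236.84092278121594, 'R': array([[-3.91087086e-02, -9.99234626e-01,  8.19274629e-04],
       [-9.75938522e-01,  3.80208928e-02, -2.14705411e-01],
       [ 2.14509932e-01, -9.19641303e-03, -9.76678512e-01]]), 't': array([-0.02530309,  0.53207589,  1.1372201 ])}
0.0187 {'t': 0.1, 'q': array([69.68360615, 21.98937765,  2.51347488, 91.64107771, -1.02777011,
       66.53191845, -2.85995325]), 'joint_velocities': array([ 0.03089111, -0.06812489,  0.02094319, -0.23308201,  0.0829695 ,
       -0.09195907,  0.04437477]), 'effort': array([ 2.70400284e-03, -4.34728253e+01,  1.02938991e+00, -2.50454521e+01,
        1.09436887e-02,  5.47647709e-03, -5.36876058e-06]), 'tcp_pos': array([ 0.16485311, -0.62785051,  0.22998143]), 'ee_rot': array([[ 9.67205813e-01,  2.53992898e-01, -7.22493763e-04],
       [ 2.53993904e-01, -9.67203009e-01,  2.33162431e-03],
       [-1.06582126e-04, -2.43866960e-03, -9.99997021e-01]]), 'force': array([-0.24360061, -0.86916041,  0.68315034]), 'wrist_torque': array([-0.04146921, -0.00274863,  0.00749883]), 'grip_width': 0.08535158311093864}
```

View pics/scene0.png

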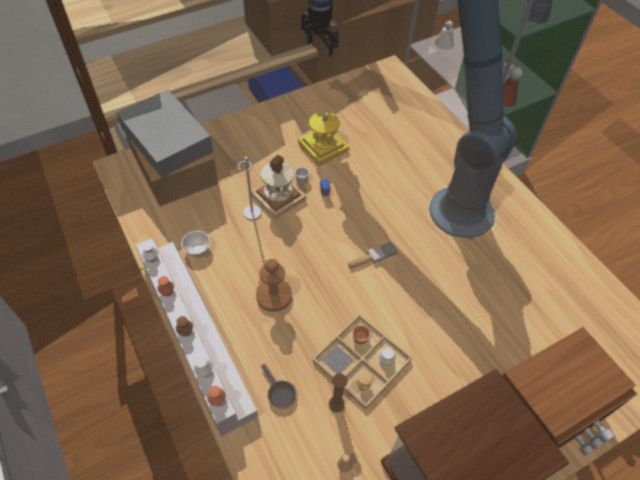

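View pics/top0.png

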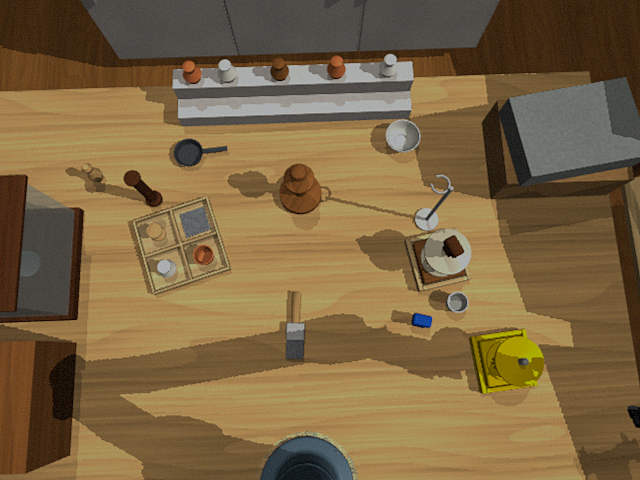

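The two views show these candidates for the knob (top view pixels):
- dark oblong on the cream canopy (453,245)
- blue block (422,320)
- yellow carousel's tip (523,362)
- tower ball (298,172)
- post top (133,178)
- shelf figures (row 70)

By the description, the knob is the dark oblong at (453,245), which is (278,161) in scene. The felt is at (194,221) top.

```bash
cat > h.py <<'E'
import numpy as np, cv2
from workcell import *
def K(c): return 240/np.tan(np.radians(c["fovy"]/2))
def ray(n,uv):
    c=calibration(n); d=np.array([(uv[0]-c["cx"])/K(c),(uv[1]-c["cy"])/K(c),1.])
    return -c["R"].T@c["t"], c["R"].T@d
def plane(n,uv,z):
    o,d=ray(n,uv); return o+d*(z-o[2])/d[2]
def proj(n,X):
    c=calibration(n); p=c["R"]@np.asarray(X)+c["t"]; return np.array([c["cx"],c["cy"]])+K(c)*p[:2]/p[2]
E
python3 - <<'E'
from h import *
t=cv2.imread("pics/top0.png"); s=cv2.imread("pics/scene0.png")
a=cv2.resize(t[200:320,400:480],None,fx=5,fy=5,interpolation=cv2.INTER_CUBIC)
b=cv2.resize(s[140:220,240:320],None,fx=5,fy=5,interpolation=cv2.INTER_CUBIC)
b=cv2.copyMakeBorder(b,0,200,0,0,cv2.BORDER_CONSTANT)
cv2.imwrite("pics/crop1.png",np.hstack([a,b]))
hsv=cv2.cvtColor(t,cv2.COLOR_BGR2HSV)
m=np.zeros(t.shape[:2],np.uint8); r=(slice(225,265),slice(438,472))
m[r]=((t[r].max(2)<100)).astype(np.uint8)*255
n,l,st,ce=cv2.connectedComponentsWithStats(m); print(st[1:],ce[1:])
for y in range(230,262): print(y,' '.join('%3d'%v for v in t[y,438:470,2]))
# felt: bluish-grey
c=t[195:245,170:220].astype(int); fm=((c[...,0]>=c[...,2]-5)).astype(np.uint8)*255
cn=max(cv2.findContours(fm,0,2)[0],key=cv2.contourArea); R=cv2.minAreaRect(cn); 
bx=cv2.boxPoints(R)+[170,195]; print("felt",R); P=np.array([plane("top",p,.007) for p in bx]); print(P.round(4),P.mean(0))
E
```

```text
[[442 235  22  23 344]] [[451.68895349 247.11337209]]
230 133 133 134 139 142 139 143 167 178 175 171 172 177 171 172 163 172 171 175 166 172 173 172 172 174 171 174 172 175 172 171 174
231 137 133 156 168 147 133 135 163 172 173 173 175 170 172 170 175 173 168 172 167 170 171 173 174 177 173 175 172 177 174 176 176
232 152 165 173 177 171 146 131 162 178 171 175 166 169 174 175 172 176 177 174 174 173 171 166 172 167 173 169 171 168 173 166 170
233 169 176 173 174 175 164 165 170 173 173 169 173 174 175 179 170 178 173 173 166 171 171 170 172 173 172 175 174 170 174 172 171
234 175 173 171 173 170 173 171 176 173 173 173 171 176 175 183 163 168 179 175 173 172 173 175 173 174 176 173 171 173 170 175 174
235 174 170 173 174 171 167 173 176 173 168 173 181 187 156 120  87 111 136 169 176 174 168 173 165 173 172 171 174 176 173 175 176
236 173 171 172 172 170 172 171 171 178 179 185 153 118  78  49  51  67  92 162 177 172 166 174 173 171 168 173 172 173 172 175 170
237 166 177 170 171 173 173 173 179 190 154 118  81  51  46  58  71  77  75 126 171 178 170 175 172 170 175 174 172 166 16
[... 2718 characters left out ...]
160 158 172 173 171 176 172 170 172 171 171 170 171 172 168 174
259 172 174 175 176 173 175 162 159 160 166 167 166 172 175 180 179 178 177 175 177 169 167 172 171 172 172 173 172 174 171 173 168
260 176 171 170 168 169 172 161 156 163 162 167 166 168 169 171 175 176 174 171 169 167 176 170 173 169 170 171 172 170 171 171 173
261 171 170 170 172 173 172 168 163 162 163 161 161 168 170 174 172 172 171 171 174 171 175 173 169 173 172 168 175 166 170 173 176
felt ((24.415573120117188, 26.663227081298828), (23.346681594848633, 24.992643356323242), 72.34988403320312)
[[0.6092 0.2822 0.007 ]
 [0.6257 0.2261 0.007 ]
 [0.5707 0.209  0.007 ]
 [0.5546 0.2647 0.007 ]] [0.59005448 0.24549451 0.007     ]
```

View pics/crop1.png

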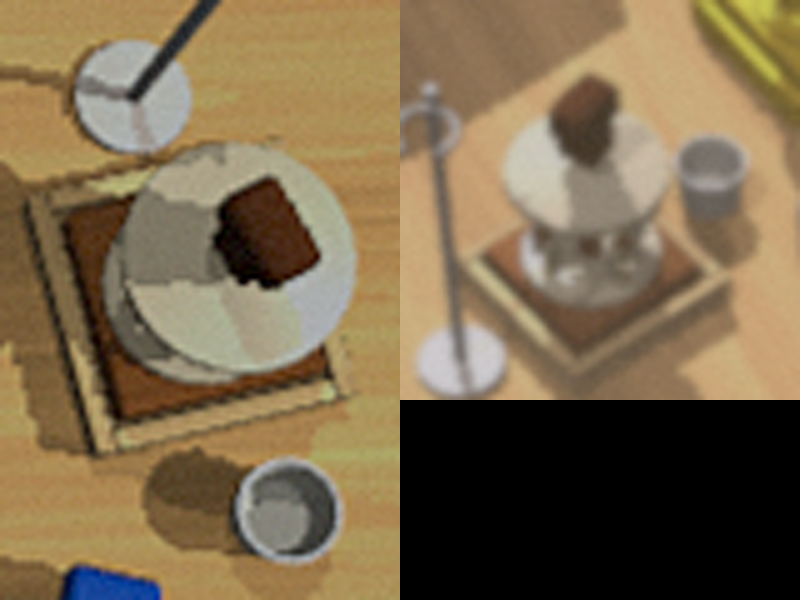

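Run:
```python
from h import *
t=cv2.imread("pics/top0.png"); s=cv2.imread("pics/scene0.png")
m=np.zeros(t.shape[:2],np.uint8); r=(slice(232,260),slice(440,470))
m[r]=((t[r][...,2]<110)&(t[r][...,2]>40)).astype(np.uint8)*255
m=cv2.morphologyEx(m,cv2.MORPH_OPEN,np.ones((5,5),np.uint8))
cn=max(cv2.findContours(m,0,2)[0],key=cv2.contourArea); 
P=np.array([plane("top",p[0],.176)[:2] for p in cn],np.float32)*1000
R=cv2.minAreaRect(P); print("knob",R, "mean",[plane("top",cv2.minAreaRect(cn)[0],.176)],"yaw long from box",cv2.boxPoints(R))
print("canopy",plane("top",(447.7,251.8),.115))
# canopy top view from scene crop
print("canopy scene",plane("scene",(240+ (502+670-800)/2/5,140+(110+230)/2/5),.115))
# cradle outer corners from crop top (z=.024): TL(25,195) BL(95,452) BR(345,397)
for p in [(25,193),(97,455),(345,397)]: print("cradle",plane("top",(400+p[0]/5,200+p[1]/5),.024 if p[0]<50 else .024))
print("scene knob", plane("scene",(240+(590-400)/5,140+105/5),.176))
print("cup",plane("top",(400+288/5,200+510/5),.036),"stand",plane("top",(400+132/5,200+97/5),.0), "blue",plane("top",(422,320),.04))
print("post",plane("top",(133,178),.16),"tower",plane("top",(298,172),.17),"traycorners",[plane("top",p,.02).round(3) for p in [(131,219),(208,197),(231,270),(156,293)]])
```

```text
knob ((476.1900329589844, -316.8938903808594), (40.45943069458008, 22.39528465270996), 25.72705078125) mean [array([ 0.47602281, -0.31696717,  0.176     ])] yaw long from box [[ 453.10492 -315.58765]
 [ 462.82635 -335.76294]
 [ 499.27515 -318.20013]
 [ 489.5537  -298.02484]]
canopy [ 0.47495037 -0.31772691  0.115     ]
canopy scene [ 0.47797891 -0.31611294  0.115     ]
cradle [ 0.52619975 -0.24509754  0.024     ]
cradle [ 0.40390428 -0.2686952   0.024     ]
cradle [ 0.42584904 -0.38347578  0.024     ]
scene knob [ 0.4760072  -0.31014999  0.176     ]
cup [ 0.37477954 -0.34953231  0.036     ] stand [ 0.5758343  -0.30356403  0.        ] blue [ 0.3380308  -0.26621016  0.04      ]
post [0.64993131 0.34022601 0.16      ] tower [ 0.64620558 -0.00686689  0.17      ] traycorners [array([0.599, 0.391, 0.02 ]), array([0.645, 0.211, 0.02 ]), array([0.469, 0.158, 0.02 ]), array([0.423, 0.328, 0.02 ])]
```

The crop confirms the dark oblong sits on the cream canopy, centred about (453,246) in the top view, with the blue block well clear at (422,320). Next I check reach for the whole twist range, then grasp.

```bash
cat >> h.py <<'E'
KN=np.array([.4762,-.317]); YAW=27.; FELT=np.array([.590,.2455])
def Rd(yaw):
    c,s=np.cos(np.radians(yaw)),np.sin(np.radians(yaw)); return np.array([[c,s,0],[s,-c,0],[0,0,-1.]])
E
python3 - <<'E'
from h import *
for y0 in (YAW,YAW-180):
  for d in (-60,-30,0,30,60):
    q=ik([*KN,.16],Rd(y0+d)); print(y0+d,None if q is None else np.round(q))
for y in (62,-118,62-90,152,17,-163): 
    q=ik([*FELT,.03],Rd(y)); print("felt",y,None if q is None else np.round(q))
move_pose([*KN,.27],Rd(YAW)); print(state()["t"],state()["q"].round(1))
E
```

```text
-33.0 [ 33.  18.  -5. 106.   2.  56. -95.]
-3.0 [ 37.  18.  -8. 106.   3.  56. -66.]
27.0 [ 40.  19. -12. 106.   5.  56. -37.]
57.0 [ 44.  19. -17. 106.   6.  56.  -9.]
87.0 [ 48.  19. -22. 105.   8.  57.  20.]
-213.0 [ 53.  20. -28. 105.  11.  57.  77.]
-183.0 [ 57.  21. -32. 105.  13.  58. 106.]
-153.0 [ 84.  38. -71. 104.  39.  68. 117.]
-123.0 [ -27.   45.   79.  109.  -48.   69. -144.]
-93.0 [  26.   18.    4.  106.   -1.   56. -152.]
felt 62 [ 12.  47. -52.  98.  43.  57. -84.]
felt -118 [ 22.  61. -72.  98.  62.  70.  86.]
felt -28 [  -2.   38.  -32.   99.   25.   50. -163.]
felt 152 [ 13.  47. -53.  98.  44.  58.   5.]
felt 17 [   1.   39.  -35.   99.   28.   51. -120.]
felt -163 [  9.  44. -47.  98.  38.  55.  54.]
1.725 [ 39.8  12.3 -11.5  99.5   2.7  68.4 -35.7]
```

Run:
```python
from h import *
line_to([*KN,.163-grip_point_offset],velocity=.08)
print(state()["force"].round(2),state()["tcp_pos"])
a=cv2.resize(grab_frame("scene")[110:230,220:340,::-1],None,fx=4,fy=4,interpolation=cv2.INTER_CUBIC)
grab(60); dwell(.2); s=state(); print(s["t"],s["grip_width"],s["force"].round(2),s["wrist_torque"].round(2),s["tcp_pos"])
b=cv2.resize(grab_frame("top")[190:290,390:490,::-1],None,fx=4,fy=4,interpolation=cv2.INTER_CUBIC)
cv2.imwrite("pics/g1.png",np.hstack([a[:400,:400],b]))
```

```text
[0.18 0.09 0.36] [ 0.47662033 -0.31726256  0.14489567]
4.275 0.024950306569156994 [ 2.57 -4.24 -1.03] [-0.95 -0.61 -0.01] [ 0.47705909 -0.31833626  0.1448967 ]
```

View pics/g1.png

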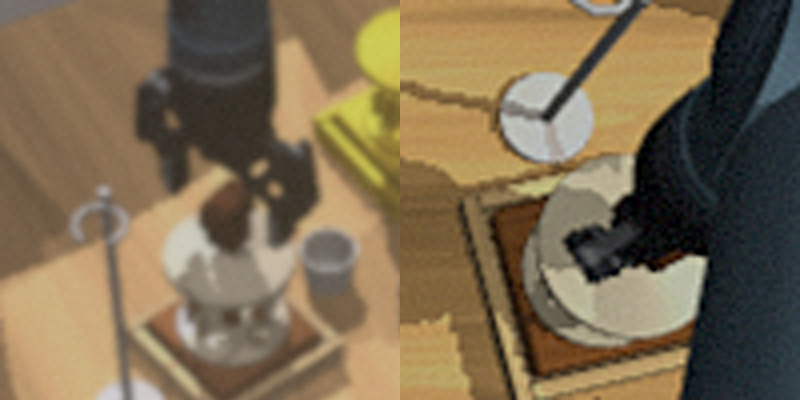

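Both fingers close on the knob's flats: 25 mm opening, dark pads around (600,250) in the crop. The tool sits about 1 mm off centre, so I re-centre and test three strokes.

```bash
cat >> h.py <<'E'
C=np.array([.4767,-.3180])
def stroke(z,yaw,T,dz):
    t0=state()["t"]
    line_to([*C,z],Rd(yaw),velocity=max(dz,1e-4)/T)
    s=state(); print(round(s["t"]-t0,2),"z",s["tcp_pos"].round(4),"F",s["force"].round(1),"tz",s["wrist_torque"].round(2),"yaw",round(np.degrees(np.arctan2(s["ee_rot"][1,0],s["ee_rot"][0,0])),1),"w",round(s["grip_width"],4))
E
python3 - <<'E'
from h import *
z=.163-grip_point_offset
line_to([*C,z],velocity=.01); print(state()["force"].round(1))
stroke(z+.001,57,.6,.001); stroke(z+.003,-3,.85,.002); stroke(z+.005,57,.85,.002)
print(state()["t"])
E
```

```text
[ 1.7 -3.   2.2]
0.67 z [ 0.4769 -0.3185  0.1449] F [ 2.9 -4.1 -1.3] tz [-0.94 -0.64 -0.  ] yaw 57.0 w 0.0249
1.2 z [ 0.4771 -0.3183  0.1461] F [ 4.6 -4.9 -6. ] tz [-1.13 -1.05  0.09] yaw -2.9 w 0.0254
1.2 z [ 0.4768 -0.3185  0.1478] F [ 4.7 -5.  -5.2] tz [-1.12 -1.05 -0.07] yaw 57.0 w 0.0254
7.6583
```

```bash
sed -i 's/^C=.*/C=np.array([.4775,-.3189])/' h.py
python3 - <<'E'
from h import *
z=.163-grip_point_offset
stroke(z+.0065,-3,.5,.0015);stroke(z+.008,57,.5,.0015);stroke(z+.0095,-3,.5,.0015)
print(state()["t"])
f=grab_frame("scene")[110:230,220:340,::-1]; cv2.imwrite("pics/s1.png",cv2.resize(f,None,fx=4,fy=4,interpolation=cv2.INTER_CUBIC))
E
```

```text
1.2 z [ 0.4772 -0.3183  0.1494] F [ 2.8 -4.5 -4.8] tz [-0.88 -0.83  0.04] yaw -2.9 w 0.0252
1.2 z [ 0.4769 -0.3185  0.1511] F [ 3.9 -3.4 -8.6] tz [-0.88 -0.84 -0.03] yaw 57.0 w 0.0251
1.2 z [ 0.4772 -0.3183  0.1536] F [ 2.1 -1.1 -3.6] tz [-0.5  -0.41  0.06] yaw -2.9 w 0.0252
11.2583
```

View pics/s1.png

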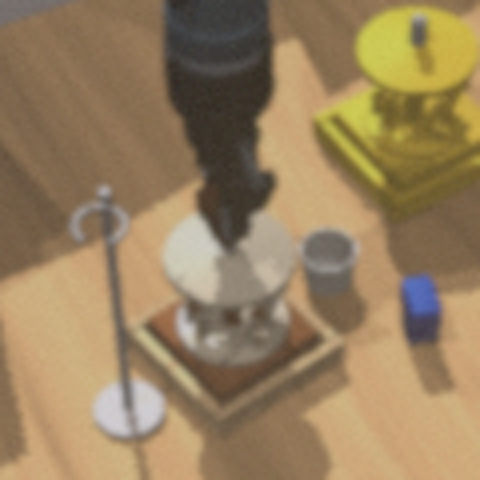

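The canopy still sits at (230,262) as before, so the carousel is down. Pull is under its weight, so I continue adaptively.

Run:
```python
from h import *
z=.163-grip_point_offset; r=.0095; yaw=57
for i in range(14):
    d=.0003 if state()["force"][2]<-6 else .0016
    r+=d; stroke(z+r,yaw,.5,d); yaw=54-yaw
    if r>.0245: break
print(r,yaw,state()["t"])
f=grab_frame("scene")[110:230,220:340,::-1]; cv2.imwrite("pics/s2.png",cv2.resize(f,None,fx=4,fy=4,interpolation=cv2.INTER_CUBIC))
```

```text
1.2 z [ 0.4769 -0.3185  0.1553] F [-0.1 -0.2 -1. ] tz [-0.11  0.02 -0.03] yaw 57.0 w 0.0255
1.2 z [ 0.4773 -0.3184  0.1568] F [-0.1  0.2 -1.3] tz [ 0.08  0.11 -0.03] yaw -3.0 w 0.0251
1.2 z [ 0.4771 -0.3186  0.1585] F [-1.5  1.  -0.1] tz [0.38 0.38 0.01] yaw 57.0 w 0.0254
1.2 z [ 0.4777 -0.3189  0.1603] F [-1.1  1.2 -0.4] tz [ 0.27  0.23 -0.04] yaw -3.0 w 0.025
1.2 z [ 0.4778 -0.3195  0.1621] F [-1.7 -0.9  0.1] tz [0.04 0.07 0.03] yaw 57.0 w 0.0255
1.2 z [ 0.4776 -0.3189  0.1634] F [ 0.1 -0.6 -1. ] tz [-0.02  0.01  0.05] yaw -3.0 w 0.0251
1.2 z [ 0.4775 -0.319   0.165 ] F [-0.5  0.7 -1.3] tz [ 0.01 -0.    0.01] yaw 57.0 w 0.0254
1.2 z [ 0.4776 -0.3188  0.1666] F [-0.4 -0.6 -1. ] tz [-0.06  0.05  0.06] yaw -3.0 w 0.0247
1.2 z [ 0.4775 -0.319   0.1682] F [-0.3 -0.3 -1. ] tz [-0.04 -0.01 -0.02] yaw 57.0 w 0.0254
1.2 z [ 0.4775 -0.3188  0.1698] F [-0.1  0.3 -0.5] tz [ 0.03 -0.03 -0.03] yaw -3.0 w 0.0253
0.025500000000000005 57 23.3083
```

View pics/s2.png

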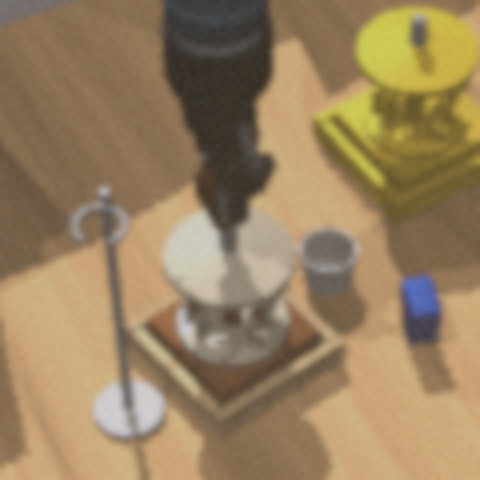

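The canopy is unmoved, the spindle shows at (228,240), and the lateral forces have vanished, so the knob is free. Now I lift it and move it over the felt.

Run:
```python
from h import *
line_to([*C,.18],velocity=.03); print(state()["force"].round(1))
line_to([*C,.29],velocity=.12); print(state()["force"].round(1),state()["t"])
f=grab_frame("scene")[80:200,220:340,::-1]; a=cv2.resize(f,None,fx=3.3,fy=3.3,interpolation=cv2.INTER_CUBIC)
move_pose([*FELT,.16],Rd(62)); s=state(); print(s["t"],s["q"].round(0),s["tcp_pos"],s["force"].round(1))
u=proj("scene",[*FELT,.15]).astype(int); print(u)
g=grab_frame("scene")[u[1]-60:u[1]+60,u[0]-60:u[0]+60,::-1]; b=cv2.resize(g,None,fx=3.3,fy=3.3,interpolation=cv2.INTER_CUBIC)
cv2.imwrite("pics/l1.png",np.hstack([a,b]))
```

```text
[ 0.5 -0.8 -0.9]
[-0.  -0.5 -1.2] 24.9167
27.0833 [  7.  32. -44.  95.  24.  63. -72.] [0.59121366 0.24307586 0.16003378] [ 0.3 -1.3 -1.1]
[340 335]
```

View pics/l1.png

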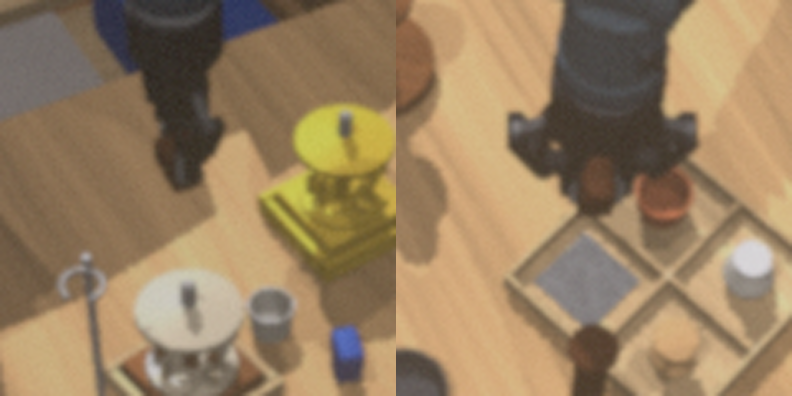

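Run:
```python
from h import *
P=plane("scene",(280+(587-396)/3.3,275+278/3.3),.007); print("felt scene",P.round(4))
o=np.array([.5900,.2455])-state()["tcp_pos"][:2]
c=FELT+np.clip(o,-.003,.003)*.6
line_to([*c,.04],velocity=.08); dwell(.2); s=state(); b=s["force"][2]; print(s["tcp_pos"],s["force"].round(2),s["t"])
z=.04
while z>.019:
    z-=.001 if z>.026 else .0005
    line_to([*c,z],velocity=.015); dwell(.1); s=state()
    if s["force"][2]-b>2.0: break
print(z,s["tcp_pos"],s["force"].round(2),s["wrist_torque"].round(2),s["t"])
f=grab_frame("scene")[290:420,270:420,::-1]; cv2.imwrite("pics/p1.png",cv2.resize(f,None,fx=4,fy=4,interpolation=cv2.INTER_CUBIC))
```

```text
felt scene [0.5889 0.2438 0.007 ]
[0.58961378 0.24692467 0.04042854] [ 0.1   0.29 -0.4 ] 28.9833
0.021499999999999984 [0.58946572 0.2469347  0.0220833 ] [-0.68 -1.24  5.99] [-0.2   0.33  0.02] 37.0333
```

View pics/p1.png

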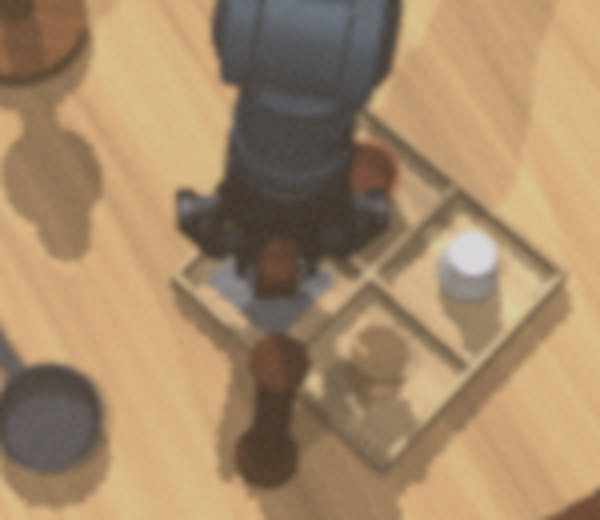

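The knob touches the felt at the predicted height (TCP 22 mm), and the tray items are untouched. Releasing.

Run:
```python
from h import *
release(); dwell(.2); p=state()["tcp_pos"]; print(state()["force"].round(2))
line_to([p[0],p[1],.2],velocity=.1)
move_pose([.42,.02,.33],Rd(62)); dwell(.3); s=state(); print(s["t"],s["force"].round(2))
a=grab_frame("top"); b=grab_frame("scene")
cv2.imwrite("pics/e_top.png",a[:,:,::-1])
x=lambda f,r,c: cv2.resize(f[r:r+110,c:c+110,::-1],(400,400),interpolation=cv2.INTER_CUBIC)
A=np.hstack([x(a,190,125),x(b,310,305)])
B=np.hstack([x(a,200,390),x(b,130,225)])
cv2.imwrite("pics/e.png",cv2.resize(np.vstack([A,B]),(600,600)))
```

```text
[ 0.39 -0.14  0.13]
41.325 [-0.17  0.27 -0.21]
```

View pics/e.png

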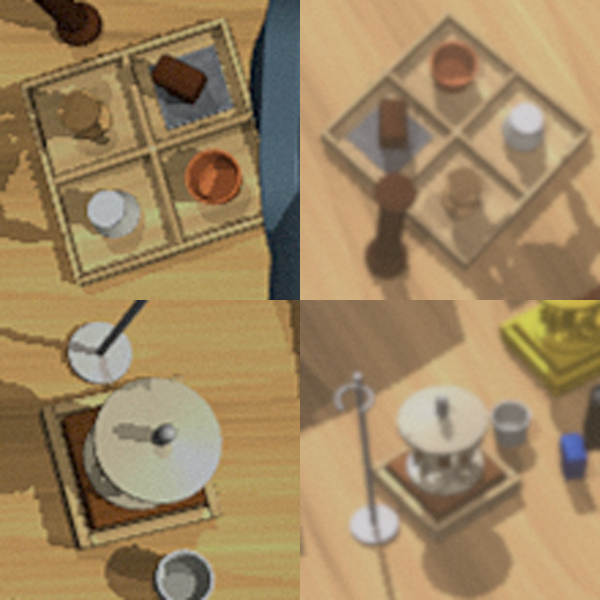

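The knob stands upright on the felt (top-left crop (179,79)), the carousel is down with its spindle bare, and the tray items and cup are in place. One numeric check of the knob's position and then hand in.

Run:
```python
from h import *
print(plane("top",(125+179*110/300,190+79*110/300),.053), proj("top",[.4775,-.319,.1505]), 390+165*.3667,200+135*.3667)
sign_off()
```

```text
[0.58465344 0.24356223 0.053     ] [452.29431293 247.33543664] 450.5055 249.5045
the job is handed in; nothing more can be done
```

I twisted the knob off its spindle with alternating strokes of about 60°, rising 0.3–2 mm each. I lowered it onto the felt until it touched (about 6 N), released it, backed the arm off and handed the job in at about 41 s.

- **Carousel:** The pull read after each stroke stayed at or below 8.6 N, under the carousel's weight of about 11 N. I could not read the peaks within a stroke. In the pictures the canopy stayed at the same height throughout.
- **Knob:** It touched down at the predicted height. The last pictures show it upright on the felt. Estimates of its position disagree by about 6 mm: (0.585, 0.244) from a rough eyeballed picture point, against (0.5895, 0.247) from the arm at release. Both leave its 26 mm base within the 60 mm felt.
- **Other things:** The last pictures show the jug, pot, spool and cup where they were, the spindle bare, and the arm clear of everything. That check was by eye, not measured. The eyeballed spindle tip is about 3 pixels (6 mm) from where I predicted. I put that down to reading error.

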